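Set the yellow gas valve to half open

TASK

On the small gas manifold, turn the valve with the yellow handle to half open: its pointer on the thick middle mark, 45 degrees from shut, half-way between shut (across the outlet) and fully open (along the outlet). Then let go, and leave the blue and the red valve set as they are.

Things in the scene. Friction and masses are not known exactly. Their poses are not given: they have to be found in the camera images.
- handle_yellow (a joint): opening of the yellow valve, rad: 0 = shut (pointer square across the outlet pipe), 0.785 = half open, 1.571 = fully open (pointer along the pipe, to the hose barb). Grows counter-clockwise seen from above, about the upright axis through yellow_grip. Hard stops at both ends. Stiff (0.06 N m), stays where left; starts at 0 to 0.4.
- yellow_grip (a point): centre of the yellow handle, on its axis, 89 mm above the worktop. Level bar 54 mm long, 12 wide, 22 high, black pointer line on one end. Site turns with it: x along the bar to the pointer end, y across its width, z up. Under it a stem, 10 mm diameter, and a white disc, 76 mm diameter, top 58 mm above the worktop, with black marks: thin shut, thick half, thin open.
- blue_tip (a point): pointer end of the blue valve's handle, 25 mm from its axis, 89 mm above the worktop; may stand at any opening. The three valves stand 120 mm apart in a row on one fixed manifold, alike but for the handle's colour, in any order; their hose barbs point towards the robot, give or take 20 degrees.
- red_tip (a point): pointer end of the red valve's handle (a bar like the yellow one), 25 mm from its axis, 89 mm above the worktop; may stand at any opening.

How it is judged:
By the outcome, as a careful person would: the job done as asked, in the order asked, and still so for the second after the job is handed in, with the robot touching nothing.
It also fails if it takes over 29 s, if anything falls off the work surface, if the arm or the gripper's body presses on something with over 40 N, if the wrist force passes 120 N, or if a joint passes its speed limit or range.

ROBOT

A 7-joint arm with a two-finger parallel gripper is mounted at the origin on a cart in front of the work surface, level with it; the furniture and walls round the work are solid. World frame = base frame: x ahead of the robot, y to its left, z up, the work surface at z = 0. Lengths are in m, angles in degrees, forces in N, time in s.
With the tool pointing down it reaches from about 0.425 to 0.875 m from the base axis. Payload 4.7 kg.
Tool frame: the origin (TCP) lies at the very end of the fingers, on their centre line; the grasp point (between the pads) lies 19 mm behind it; z points along the fingers, y is the line along which they close (so a half turn about z gives the same grasp; the last joint's range is limited). The gripper opens to 87 mm and grips with 3 to 60 N. Pads are 19 mm wide; open, the fingers measure 117 mm over their backs; the gripper's body (75 mm by 190 mm) begins 51 mm behind the grasp point.
Start: joints at [-72.817, 18.392, -4.016, 83.108, 1.295, 78.541, -3.26], TCP at [0.183, 0.624, 0.223] pointing down, gripper open.
Joint ranges: [-163.93, 163.93], [-17.29, 119.83], [-79.2, 71.16], [3.27, 140.29], [-89.18, 269.18], [5.43, 117.66], [-154.24, 154.24]. Speed limits (degrees/s): [147.25, 147.25, 180, 180, 180, 180, 180].

INTERFACE

Orientations are given as [roll, pitch, yaw] about the fixed x, y, z axes, in that order (R = Rz(yaw) Ry(pitch) Rx(roll)).
In Python, from cell import get_obs, eyes, env gives the robot as it stands.
- The arm moves only by the tool servo_tool, never from a script. Its argument "series" is a list that holds one entry, the list of rows, each a list of 7 numbers: the shift along the tool's x, y, z in units of 300 mm (1.0 is 300 mm), then the turn, a rotation vector about the tool's x, y, z in units of pi rad (1.0 is pi rad), then the opening, from 0 (shut) to 1 (fully open). In form: [[[tx, ty, tz, wx, wy, wz, gripper], ...]]. A call has 1 to 12 rows; each row is the pose to reach, as a shift and turn from the pose commanded when the call began, along the tool's axes at that moment, turning the shorter way round; what a row does not reach only later rows make up. A row lasts 1/12 s, in which the tool goes at most 41.7 mm and 7.16 degrees, less where a joint would pass 70% of its speed; a pose out of reach is approached as far as the arm can. A call with a number of a shift or a turn outside -1 to 1 is refused whole. A call with a gripper value outside its range is refused whole. The fingers move at their own pace and stop on an object; "grip_force" is the grip in N (left out, the last holds). Time passes only in rows, so rows that repeat a pose let the fingers close. It gives the time, the measured TCP pose, the force, the opening and the grip force at its end, in the units of the state.
- get_obs(): the state, without advancing time (a new reading comes with each control period).
- eyes.read_camera(name): name is "scene" or "top" or "wrist"; returns a dict with "frame" (400x640x3 uint8, red, green, blue), "depth" (400x640 float32, m along the optical axis (not along the pixel's ray), 0 where there is no reading), "fx", "fy", "cx", "cy" (pixels), "origin" and "rotation" of the camera in the world; the wrist camera has in their place "mount" (4x4, takes a point from camera to tool coordinates, whose origin is the TCP and whose axes are the flange's). Camera axes: x right, y down, z forward; pixel columns grow to the right and rows downward; lengths in m; the calibration is good to about 2 mm. A picture is of the moment at which its call begins: read the wrist's pose just before it.
- env.sign_off(): hands the job in; it is judged then, once.
The state is a dict: "time_s": time; "qpos": joint angles; "joint_velocities": joint speeds; "effort": joint torques, N m; "tool_pos": TCP position; "tool_rot": TCP orientation; "force": force on the tool from outside, world axes, zero at the start; "wrist_torque": the same for the moment, N m; "grip_width": finger opening in m; "grasp_force": force on a finger pad.
Only numpy, scipy, OpenCV 4.12 (cv2) and the standard library are available. Lean on these libraries where they do the work, as an engineer would, in place of code of your own. Each camera call takes 0.05 s, during which the arm holds its last target. There are 200 camera calls.

## Working session

There is one attempt and no reset: what is moved stays moved. The work goes in short steps, Python scripts to look and compute and a tool call to move; the robot and the scene stay as the last step left them, time stands still between calls to the robot, and variables do not carry over. Pictures are saved under pics/ and viewed, at most 10 in all, crops included, and the job is handed in when it is done.

Besides the shell and the picture viewer there is one more tool, called after ">>>" by a JSON object that holds its "method" and its "body". servo_tool: Moves the arm, as the interface text tells. Shifts and turns lie within -1 to 1; 1 stands for 300 mm of shift or pi rad of turn. Its arguments: {"type":"object","properties":{"series":{"type":"array"},"grip_force":{"type":"number"}},"required":["series"]}

```bash
mkdir -p pics
python3 - <<'E'
from cell import get_obs, eyes, env
import cv2, numpy as np, pickle
o=get_obs(); print({k:o[k] for k in ('time_s','tool_pos','tool_rot','grip_width')})
for n in ('top','scene'):
    d=eyes.read_camera(n); pickle.dump(d,open(n+'.pkl','wb'))
    cv2.imwrite(f'pics/{n}1.png',d['frame'][:,:,::-1])
    print(n,d['fx'],d['cx'],d['cy'],d['origin'],d['rotation'])
E
```

```text
{'time_s': 0.0, 'tool_pos': array([0.18314588, 0.62310925, 0.22146175]), 'tool_rot': array([-1.79892982e+02,  6.34458259e-03,  1.63627271e+02]), 'grip_width': 0.08723220513497647}
top 425.34247938849836 322.5056323501896 199.4103845662626 [0.41764469 0.2309487  0.9613352 ] [-173.77876607   -0.71384516  -90.46258528]
scene 471.90824807886503 323.19457057715636 196.68537917642263 [ 0.10962966 -0.27496851  0.71723602] [-132.44566598    1.11199913  -39.53986315]
```

View pics/top1.png

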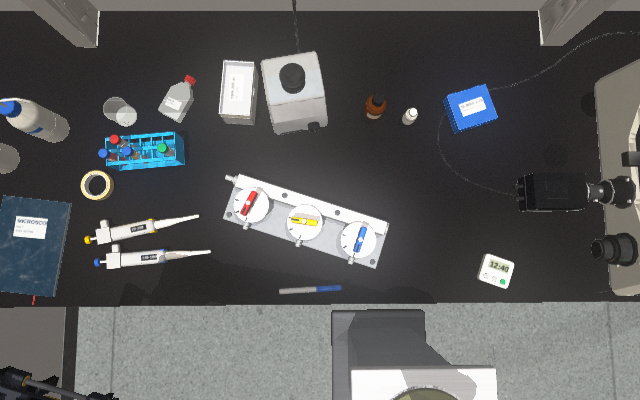

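View pics/scene1.png

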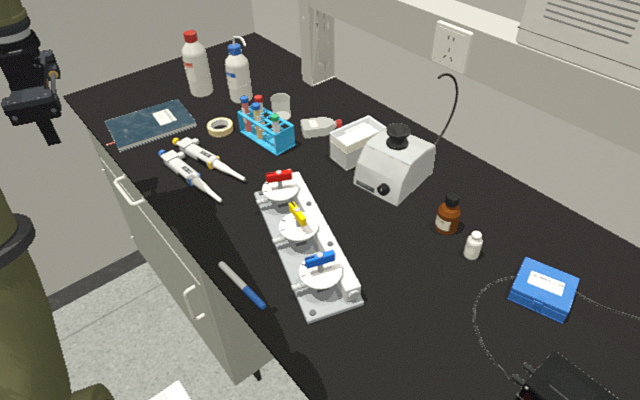

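```bash
cat > h.py <<'E'
import numpy as np, cv2
from scipy.spatial.transform import Rotation as R
def rot(r): return R.from_euler('xyz',r,degrees=True).as_matrix()
def ray(d,uv,z,o=None,M=None):
    uv=np.atleast_2d(uv).astype(float)
    if M is None: M=rot(d['rotation']); o=np.array(d['origin'])
    v=np.c_[(uv[:,0]-d['cx'])/d['fx'],(uv[:,1]-d['cy'])/d['fy'],np.ones(len(uv))]@M.T
    return o+v*((z-o[2])/v[:,2])[:,None]
def masks(rgb):
    h=cv2.cvtColor(rgb,cv2.COLOR_RGB2HSV)
    return {'yellow':cv2.inRange(h,(20,120,90),(35,255,255)),'blue':cv2.inRange(h,(100,120,80),(125,255,255)),
     'red':cv2.inRange(h,(0,150,80),(8,255,255))|cv2.inRange(h,(172,150,80),(180,255,255))}
E
python3 - <<'E'
import pickle
from h import *
d=pickle.load(open('top.pkl','rb'));f=d['frame']
for c,m in masks(f).items():
    m[:170]=0;m[280:]=0;m[:,:225]=0;m[:,395:]=0
    ys,xs=np.nonzero(m); P=ray(d,np.c_[xs,ys],.1)[:,:2]
    r=cv2.minAreaRect(P.astype(np.float32)*1000); print(c,len(xs),xs.mean(),ys.mean(),P.mean(0).round(4),np.round(r[0],1),np.round(r[1],1),r[2])
c=cv2.resize(f[165:275,215:400],None,fx=4.3,fy=4.3,interpolation=cv2.INTER_CUBIC); cv2.imwrite('pics/c1.png',c[:,:,::-1])
E
```

```text
yellow 107 304.93457943925233 221.0841121495327 [0.4676 0.2554] [468.2 257.9] [51.3 11.3] 80.11666107177734
blue 104 360.2019230769231 237.89423076923077 [0.4328 0.1439] [431.  144.6] [10.8 50.5] 70.4839096069336
red 87 248.86206896551724 200.90804597701148 [0.5094 0.3691] [506.4 371.1] [10.2 50.7] 62.54254150390625
```

View pics/c1.png

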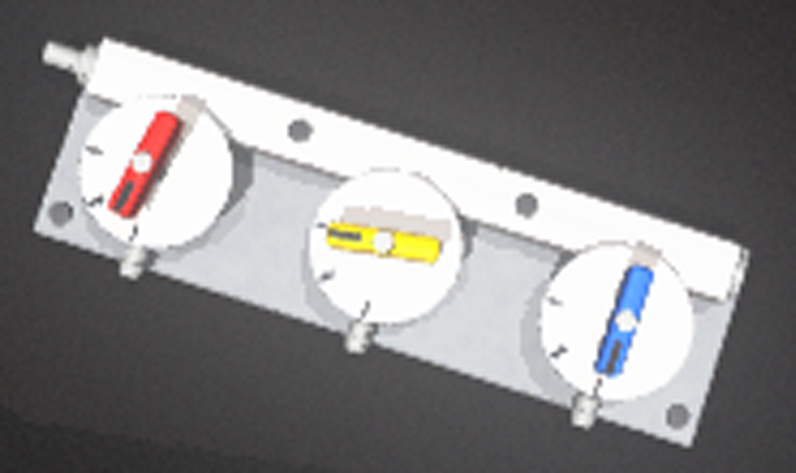

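```bash
cat >> h.py <<'E'
def delta(o,pos,yaw):
    M=rot(o['tool_rot']); T=rot([180,0,yaw])
    return np.round(M.T@(np.array(pos)-o['tool_pos'])/.3,4), np.round(R.from_matrix(M.T@T).as_rotvec()/np.pi,4)
E
python3 - <<'E'
from h import *; import pickle
from cell import get_obs
o=get_obs(); print(delta(o,[.325,.44,.22],122), delta(o,[.468,.258,.22],81))
d=pickle.load(open('top.pkl','rb'));M=rot(d['rotation'])
for u,v in [(270,190),(340,208),(330,212),(370,220),(304,222),(248,203),(361,239)]:
    z=d['depth'][v,u]; print(u,v,(np.array(d['origin'])+M@(z*np.array([(u-d['cx'])/d['fx'],(v-d['cy'])/d['fy'],1]))).round(3))
E
```

```text
(array([-0.6258, -0.4525,  0.0061]), array([-5.000e-04,  2.000e-04,  2.313e-01])) (array([-1.2541, -0.9002,  0.0069]), array([-4.00e-04,  4.00e-04,  4.59e-01]))
270 190 [0.538 0.332 0.049]
340 208 [0.498 0.181 0.047]
330 212 [0.49  0.203 0.046]
370 220 [0.472 0.117 0.049]
304 222 [0.466 0.257 0.102]
248 203 [0.505 0.371 0.101]
361 239 [0.431 0.143 0.101]
```

Heads up: crop shows the yellow pointer (left end, crop 345,235) near the shut mark; header rail is below the disc. Moving to hover.

>>> {"method": "servo_tool", "body": {"series": [[[-0.626,-0.4525,0,0,0,0.231,0.5],[-0.626,-0.4525,0,0,0,0.231,0.5],[-0.626,-0.4525,0,0,0,0.231,0.5],[-0.626,-0.4525,0,0,0,0.231,0.5],[-0.626,-0.4525,0,0,0,0.231,0.5],[-0.626,-0.4525,0,0,0,0.231,0.5],[-0.626,-0.4525,0,0,0,0.231,0.5],[-0.626,-0.4525,0,0,0,0.231,0.5]]]}}

```text
time_s: 0.77
tool_pos: [0.3264, 0.439, 0.2225]
tool_rot: [-180.0, -0.0, 121.9]
force: [-0.7, 1.6, -0.4]
grip_width: 0.0461
grasp_force: 0.0
```

Run:
```python
from h import *
from cell import get_obs
o=get_obs(); print(o['tool_pos'],o['tool_rot'],o['qpos'],delta(o,[.468,.258,.23],81))
```

```text
[0.32635621 0.43902205 0.22253553] [-1.79995194e+02 -9.64060979e-03  1.21867793e+02] [-62.49928055   5.78421604   6.82560691  98.22185169  -0.71827836
  76.036207   -23.66696581] (array([-0.7617,  0.0824, -0.025 ]), array([-0.   , -0.   ,  0.227]))
```

>>> {"method": "servo_tool", "body": {"series": [[[-0.762,0.082,-0.025,0,0,0.227,0.5],[-0.762,0.082,-0.025,0,0,0.227,0.5],[-0.762,0.082,-0.025,0,0,0.227,0.5],[-0.762,0.082,-0.025,0,0,0.227,0.5],[-0.762,0.082,-0.025,0,0,0.227,0.5],[-0.762,0.082,-0.025,0,0,0.227,0.5],[-0.762,0.082,-0.025,0,0,0.227,0.5],[-0.762,0.082,-0.025,0,0,0.227,0.5]]]}}

```text
time_s: 1.43
tool_pos: [0.4673, 0.2603, 0.2299]
tool_rot: [-180.0, -0.0, 81.2]
force: [-0.5, 0.3, 0.2]
grip_width: 0.0437
grasp_force: 0.0
```

Run:
```python
from h import *; import pickle
from cell import get_obs,eyes
o=get_obs(); d=eyes.read_camera('wrist'); pickle.dump((o,d),open('w.pkl','wb'))
print(o['tool_pos'],o['tool_rot'],d['mount'],d['fx'])
cv2.imwrite('pics/w1.png',d['frame'][:,:,::-1])
```

```text
[0.46733272 0.26025991 0.22985933] [-1.79967016e+02 -1.88411719e-02  8.12370852e+01] [[ 2.58775743e-04 -9.58340530e-01 -2.85628013e-01  7.92838890e-02]
 [ 9.99999016e-01  6.41794218e-04 -1.24736338e-03  6.18925097e-04]
 [ 1.37871329e-03 -2.85627409e-01  9.58339753e-01 -1.63062995e-01]
 [ 0.00000000e+00  0.00000000e+00  0.00000000e+00  1.00000000e+00]] 314.99107059703243
```

View pics/w1.png

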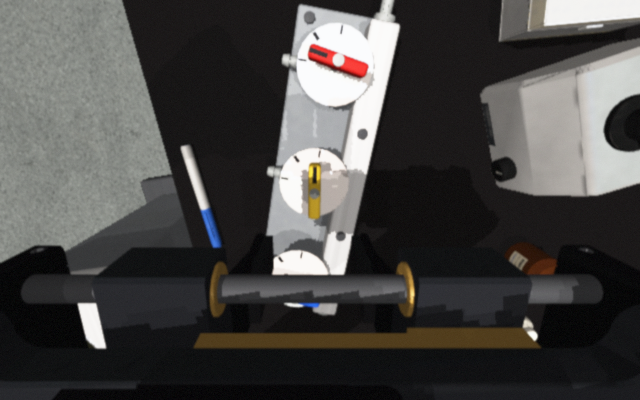

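```bash
cat > an.py <<'E'
import pickle,sys
from h import *
def analyse(o,d):
    T=rot(o['tool_rot']); m=np.array(d['mount']); M=T@m[:3,:3]; org=o['tool_pos']+T@m[:3,3]
    f=d['frame']; mk=masks(f)['yellow']; mk[:140]=0; mk[230:]=0; mk[:,:270]=0; mk[:,360:]=0
    g=cv2.cvtColor(f,cv2.COLOR_RGB2GRAY)
    n,l,s,c=cv2.connectedComponentsWithStats(mk)
    ys,xs=np.nonzero(mk); P=ray(d,np.c_[xs,ys],.1,org,M)[:,:2]*1000
    r=cv2.minAreaRect(P.astype(np.float32)); print('bar',len(xs),np.round(r[0],1),np.round(r[1],1),r[2])
    # white disc, then dark marks close to its rim
    ax=np.array([468.5,257.9])
    vv,uu=np.mgrid[0:400,0:640]; Q=ray(d,np.c_[uu.ravel(),vv.ravel()],.058,org,M)[:,:2]*1000
    for it in range(1):
        rad=np.hypot(*(Q-ax).T).reshape(g.shape); w=((g>200)&(rad<50)).astype(np.uint8)
        cs,_=cv2.findContours(w,cv2.RETR_EXTERNAL,cv2.CHAIN_APPROX_NONE); k=max(cs,key=cv2.contourArea)[:,0]
    dk=((g<130)&(rad>24)&(rad<37)).astype(np.uint8)
    n,l,s,c=cv2.connectedComponentsWithStats(dk)
    for i in range(1,n):
        if s[i,4]<4: continue
        p=ray(d,c[i],.058,org,M)[0,:2]*1000; e=p-ax
        print('dark',s[i,4],c[i].round(1),p.round(1),np.hypot(*e).round(1),np.degrees(np.arctan2(e[1],e[0])).round(1))
if __name__=='__main__':
    analyse(*pickle.load(open('w.pkl','rb')))
    o,d=pickle.load(open('w.pkl','rb'))
    cv2.imwrite('pics/w1c.png',cv2.resize(d['frame'][140:230,260:370,::-1],None,fx=6,fy=6,interpolation=cv2.INTER_CUBIC))
E
python3 an.py
```

```text
bar 498 [469.8 260.6] [54.8 11.4] 81.06622314453125
dark 13 [296.2 158.7] [455.  287.8] 32.8 114.3
dark 17 [308.6 209.8] [459.3 229. ] 30.4 -107.7
```

View pics/w1c.png

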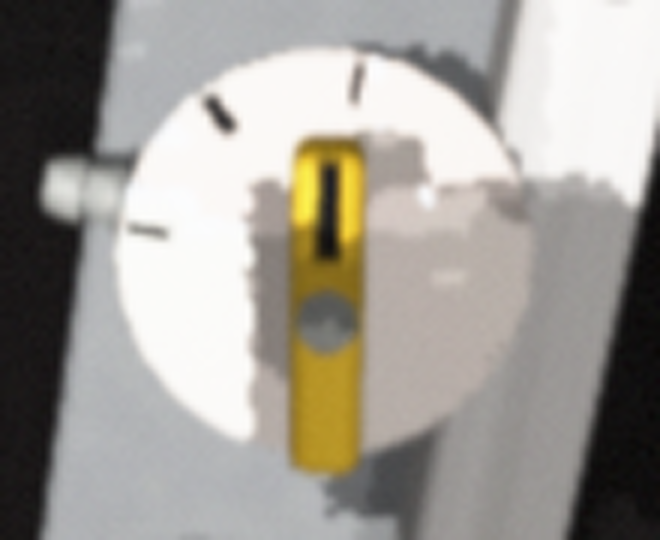

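Run:
```python
from h import *
from cell import get_obs
o=get_obs(); print(delta(o,[.469,.2588,.073],81.1))
```

```text
(array([-0.0084,  0.0109,  0.5223]), array([-0.0004, -0.0002,  0.0017]))
```

>>> {"method": "servo_tool", "body": {"series": [[[-0.0084,0.0065,0.1,0,0,0.001,0.5],[-0.0084,0.0065,0.2,0,0,0.001,0.5],[-0.0084,0.0065,0.28,0,0,0.001,0.5],[-0.0084,0.0065,0.35,0,0,0.001,0.5],[-0.0084,0.0065,0.42,0,0,0.001,0.5],[-0.0084,0.0065,0.48,0,0,0.001,0.5],[-0.0084,0.0065,0.52,0,0,0.001,0.5],[-0.0084,0.0065,0.52,0,0,0.001,0.5],[-0.0084,0.0065,0.52,0,0,0.001,0.5]]]}}

```text
time_s: 2.23
tool_pos: [0.4679, 0.2583, 0.0738]
tool_rot: [-179.9, 0.0, 81.2]
force: [-0.7, 0.2, -0.2]
grip_width: 0.0435
grasp_force: 0.0
```

>>> {"method": "servo_tool", "body": {"series": [[[0,0.003,0,0,0,0,0.2],[0,0.003,0,0,0,0,0.1],[0,0.003,0,0,0,0,0.05],[0,0.003,0,0,0,0,0],[0,0.003,0,0,0,0,0],[0,0.003,0,0,0,0,0],[0,0.003,0,0,0,0,0],[0,0.003,0,0,0,0,0]]], "grip_force": 20}}

```text
time_s: 2.9
tool_pos: [0.4692, 0.257, 0.0744]
tool_rot: [-179.9, -0.0, 81.0]
force: [-4.0, -1.1, 5.6]
grip_width: 0.0119
grasp_force: 20.0
```

>>> {"method": "servo_tool", "body": {"series": [[[0,0.003,0,0,0,-0.025,0],[0,0.003,0,0,0,-0.05,0],[0,0.003,0,0,0,-0.075,0],[0,0.003,0,0,0,-0.1,0],[0,0.003,0,0,0,-0.125,0],[0,0.003,0,0,0,-0.15,0],[0,0.003,0,0,0,-0.175,0],[0,0.003,0,0,0,-0.198,0],[0,0.003,0,0,0,-0.198,0],[0,0.003,0,0,0,-0.198,0],[0,0.003,0,0,0,-0.198,0]]]}}

```text
time_s: 3.82
tool_pos: [0.4699, 0.2571, 0.0744]
tool_rot: [-179.9, -0.1, 116.6]
force: [-4.3, -0.1, 6.9]
grip_width: 0.0118
grasp_force: 20.0
```

>>> {"method": "servo_tool", "body": {"series": [[[0,0,0,0,0,0,0.25],[0,0,0,0,0,0,0.5],[0,0,0,0,0,0,0.5],[0,0,0,0,0,0,0.5],[0,0,0,0,0,0,0.5],[0,0,-0.1,0,0,0,0.5],[0,0,-0.2,0,0,0,0.5],[0,0,-0.3,0,0,0,0.5],[0,0,-0.4,0,0,0,0.5],[0,0,-0.52,0,0,0,0.5],[0,0,-0.52,0,0,0,0.5],[0,0,-0.52,0,0,0,0.5]]]}}

```text
time_s: 4.82
tool_pos: [0.4721, 0.2573, 0.2325]
tool_rot: [179.7, -0.0, 116.6]
force: [-0.5, -1.3, 0.3]
grip_width: 0.0435
grasp_force: 0.0
```

Run:
```python
from an import *
from cell import get_obs,eyes
o=get_obs(); d=eyes.read_camera('wrist'); pickle.dump((o,d),open('w2.pkl','wb'))
print(o['tool_pos'],o['tool_rot'],o['force'])
analyse(o,d)
cv2.imwrite('pics/w2c.png',cv2.resize(d['frame'][130:250,240:390,::-1],None,fx=5,fy=5,interpolation=cv2.INTER_CUBIC))
```

```text
[0.47211735 0.25734525 0.23254825] [ 1.79693118e+02 -4.71519418e-02  1.16627602e+02] [-0.49324809 -1.3444033   0.31345614]
bar 492 [468.7 260.5] [10.9 53.8] 26.55479621887207
dark 13 [308.5 149.2] [454.9 287.8] 32.8 114.4
```

View pics/w2c.png

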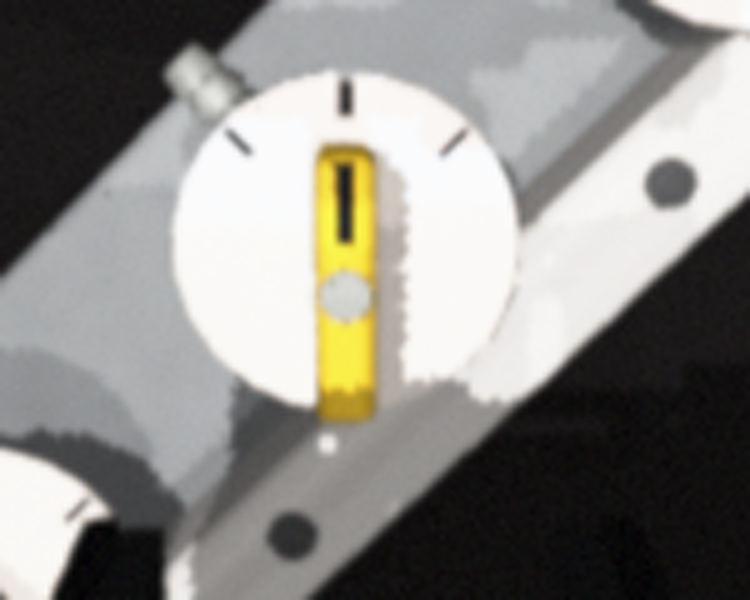

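The picture shows the pointer line (crop 345,200) exactly in line with the thick middle mark (345,98). The bar is at 116.6°, which matches the target, and the gripper is clear.

```bash
python3 -c "
from cell import env
print(env.sign_off())"
```

```text
the job is handed in; nothing more can be done
None
```

The yellow valve is at half open, with its pointer on the thick middle mark (bar measured at 116.6°, equal to the target). The gripper let go and is clear, the blue and red valves were not touched, and the job was handed in at about 5 s.

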